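Prepare a plant-water test: rod into the vial, then find which way the bottle cap opens

TASK

Get the plant-water test ready: first take the thin dip rod out of its wooden rest, push it straight down into the narrow vial until its tip stands on the bottom, and let go of it there. Then open the bottle: its cap comes off after about a fifth of a turn, but nobody remembers whether it opens clockwise or counter-clockwise, so try one way and, if it stops almost at once, the other, and when it has turned free lift it off. Finish still holding the cap in the gripper, right way up and at least 5 cm clear above its bottle, and leave the pen, the teaspoon and the spice jar where they are.

Things in the scene. Friction and masses are not known exactly. Their poses are not given: they have to be found in the camera images.
- rod_handle (a point): Centre of the dip rod's handle. The rod (30 g) stands upright: a steel shaft 6 mm thick, 80 mm long, with a flat chamfered tip, below a round white handle 14 mm thick, 40 mm long. This point is 100 mm above the tip and 20 mm below the top; z runs up along the rod. It starts standing loosely in the wooden rest, tip 10 mm above the worktop, and must rise 40 mm to come out
- rod_tip (a point): The lower end of the dip rod, on its axis; z runs up along the rod
- rod_rest: The rod's rest: fixed square block of light wood, 64 mm wide at the foot and 56 mm above, 50 mm tall, with one 7 mm hole down its middle, 40 mm deep. Origin: centre of its underside
- vial_mouth (a point): Centre of the vial's mouth, 82 mm above the worktop. The clear vial is fixed upright in a round grey foot (64 mm across, 22 mm tall); its bore is 9 mm across and widens to 15 mm over the top 6 mm; it is 57 mm deep. z points up
- vial_floor (a point): Centre of the vial's inner bottom, 57 mm below the mouth, 25 mm above the worktop. With the rod fully home the tip is here and the handle stands 23 to 63 mm above the mouth
- bottle_neck (a point): Centre of the neck's top, inside the cap, 104 mm above the worktop; z up. The white bottle, 52 mm across, is fixed in a square grey foot 78 mm wide, 26 mm tall; shoulder from 64 mm up. Which way the cap opens, clockwise or counter-clockwise from above, differs from start to start and cannot be seen; the wrong way it meets a hard stop within 15 degrees, where the gripper stalls or slips on the cap
- cap_center (a point): Centre of the bottle's cap, half-way up: a loose round ribbed grey cap 44 mm across, 33 mm tall (80 g). It starts closed on the bottle, 76 to 109 mm above the worktop, its x axis within 3 degrees of the bottle's; z points up. It turns easily, with about 1.5 mm of play. Two lugs inside hold it down until it is turned 50 to 100 degrees the opening way (aim at 75); then it lifts straight off
- pen: Blue pen, 145 mm long, 12 mm thick, lying on the worktop; a bystander
- spoon: Steel teaspoon, 132 mm long, 26 mm wide, lying on the worktop; a bystander
- jar: Spice jar with a red lid, 45 mm across, 106 mm tall, standing at the back; a bystander. Origin: centre of its underside
Mind the look-alikes: they are no part of the job. What is shaped like the part that bears vial_mouth but turquoise is not meant.

How it is judged (in metres and radians):
On the way, in this order (a step that is already met when the one before it is completed fails the run):
1. the dip rod stands on the bottom of the vial and has been let go (z of rod_tip in the frame of vial_floor between -0.004 and 0.006 m and horizontal distance between rod_tip and vial_floor below 0.005 m and angle between rod_tip's own z axis and vertical below 0.2 rad and contact force between the fingers and dip_rod below 0.1 N), for 0.2 s.
2. the cap, still on the bottle, has been turned at least 37 degrees (angle between the x axis of cap_center and the x axis of bottle_neck, either way round above 0.65 rad and z of cap_center in the frame of bottle_neck below 0 m and horizontal distance between cap_center and bottle_neck below 0.006 m), for 0.05 s.
At the end, for the whole second after the job is handed in: The rod stands in the vial, its tip within 6 mm of the bottom; the gripper holds the cap still (under 30 mm/s) and upright (within 20 degrees), its centre at least 60 mm above the top of the bottle's neck and within 80 mm of the bottle's axis, touching the bottle nowhere (z of rod_tip in the frame of vial_floor between -0.004 and 0.006 m and horizontal distance between rod_tip and vial_floor below 0.005 m and angle between rod_tip's own z axis and vertical below 0.2 rad and contact force between the fingers and cap above 1 N and z of cap_center in the frame of bottle_neck above 0.06 m and horizontal distance between cap_center and bottle_neck below 0.08 m and angle between cap_center's own z axis and vertical below 0.35 rad and linear speed of cap below 0.03 m/s and contact force between cap and bottle below 0.05 N); the arm keeps its last pose, push and grip.
It fails at once if the pen, teaspoon or spice jar is moved more than 30 mm (distance of any of pen, spoon, jar from where it was at the start of the episode above 0.03 m).
It also fails if it takes over 64 s, if anything falls off the work surface, if the arm or the gripper's body presses on something with over 40 N, if the wrist force passes 120 N, or if a joint passes its speed limit or range.

ROBOT

A 6-joint arm with a two-finger parallel gripper is mounted at the origin on the work surface; the furniture and walls round the work are solid. World frame = base frame: x ahead of the robot, y to its left, z up, the work surface at z = 0. Lengths are in m, angles in degrees, forces in N, time in s.
With the tool pointing down it reaches from about 0.325 to 1 m from the base axis. Payload 5.1 kg.
Tool frame: the origin (TCP) lies on the centre line of the jaws, within the pads' length; the fingertips stand 19 mm ahead of it and the grasp point (between the pads) is the TCP; z points along the fingers, y is the line along which they close (so a half turn about z gives the same grasp; the last joint's range is limited). The gripper opens to 85 mm and grips with 20 to 120 N. Pads are 22 mm wide; open, the fingers measure 114 mm over their backs; the gripper's body (76 mm by 85 mm) begins 54 mm behind the grasp point. The pads swing forward as they close: fully open they stand 13 mm farther back than shut.
Start: joints at [-78.816, 7.093, 94.555, -0, 78.352, -4.733], TCP at [0.178, -0.625, 0.25] pointing down, gripper open.
Joint ranges: [-149.61, 149.61], [-58.7, 133.49], [1.44, 155.28], [-77.14, 257.14], [18.33, 153.61], [-166.67, 166.67]. Speed limits (degrees/s): [147.25, 147.25, 180, 180, 180, 180].

INTERFACE

Orientations are given as a 3x3 rotation matrix whose columns are the frame's x, y, z axes.
In Python, from bench import bot gives the robot as it stands.
- The arm moves only by the tool drive_tool, never from a script. Its argument "moves" is one flat list of numbers, 7 for each row, row after row: the shift along the tool's x, y, z scaled (see below), then the turn, a rotation vector about the tool's x, y, z scaled (see below), then the opening, from 0 (shut) to 1 (fully open). In form: [dx, dy, dz, wx, wy, wz, hand, dx, dy, dz, wx, wy, wz, hand, ...]. A call has exactly 10 rows; each row is the pose to reach, as a shift and turn from the pose commanded when the call began, along the tool's axes at that moment; what a row does not reach only later rows make up. The controller multiplies each number of a shift by 100 mm and each number of a turn by 90 degrees. A row lasts 1/12 s, in which the tool goes at most 41.7 mm and 7.16 degrees, less where a joint would pass 70% of its speed; a pose out of reach is approached as far as the arm can. A call with a number of a shift or a turn outside -1 to 1 is refused whole. A call with a gripper value outside its range is refused whole. The fingers move at their own pace and stop on an object; "newtons" is the grip in N (left out, the last holds). Time passes only in rows, so rows that repeat a pose let the fingers close, or fill a call up. It gives the time, the measured TCP pose, the force, the opening and the grip force at its end, in the units of the state.
- bot.observe(): the state, without advancing time (a new reading comes with each control period).
- bot.snapshot(name): name is "scene" or "top"; returns a dict with "img" (384x512x3 uint8, red, green, blue), "intrinsics" (3x3 intrinsics, pixels), "rvec" (rotation vector, rad) and "tvec" (3), from world to camera coordinates, as OpenCV has them. Camera axes: x right, y down, z forward; pixel columns grow to the right and rows downward; lengths in m; the calibration is good to about 2 mm. A picture is of the moment at which its call begins. There is no depth.
- bot.close_job(): hands the job in; it is judged then, once.
The state is a dict: "time": time; "joint_pos": joint angles; "joint_vel": joint speeds; "tau": joint torques, N m; "ee_pos": TCP position; "ee_rot": TCP orientation; "wrist_force": force on the tool from outside, world axes, zero at the start; "wrist_torque": the same for the moment, N m; "finger_gap": finger opening in m; "gripper_force": force on a finger pad.
Only numpy, scipy, OpenCV 4.12 (cv2) and the standard library are available. Lean on these libraries where they do the work, as an engineer would, in place of code of your own. Each camera call takes 0.05 s, during which the arm holds its last target. There are 200 camera calls.

## Working session

There is one attempt and no reset: what is moved stays moved. The work goes in short steps, Python scripts to look and compute and a tool call to move; the robot and the scene stay as the last step left them, time stands still between calls to the robot, and variables do not carry over. Pictures are saved under pics/ and viewed, at most 10 in all, crops included, and the job is handed in when it is done.

Besides the shell and the picture viewer there is one more tool, called as name(argument=value, ...), one argument or row to a line, values as JSON. drive_tool: Moves the arm, as the interface text tells. Its arguments: {"type":"object","properties":{"moves":{"type":"array","items":{"type":"number"}},"newtons":{"type":"number"}},"required":["moves"]}

```bash
mkdir -p pics
cat > h.py <<'E'
import numpy as np, cv2
from bench import bot
def snap(name,fn=None):
    s=bot.snapshot(name)
    if fn: cv2.imwrite('pics/'+fn,s['img'][:,:,::-1])
    return s
def ray(s,px):
    K=np.array(s['intrinsics']);R=cv2.Rodrigues(np.array(s['rvec'],float))[0];t=np.array(s['tvec'],float).ravel()
    d=R.T@np.linalg.inv(K)@np.array([px[0],px[1],1.]); return -R.T@t,d
def onz(s,px,z):
    c,d=ray(s,px); return c+d*(z-c[2])/d[2]
def proj(s,p):
    return cv2.projectPoints(np.array(p,float).reshape(-1,3),np.array(s['rvec'],float),np.array(s['tvec'],float),np.array(s['intrinsics'],float),None)[0].reshape(-1,2)
E
python3 - <<'E'
from h import *
a=snap('scene');b=snap('top')
for n,s in(('scene',a),('top',b)):
    cv2.imwrite(f'pics/{n}0.png',cv2.resize(s['img'][:,:,::-1],(800,600),interpolation=cv2.INTER_CUBIC)); print(n,ray(s,(256,192)))
print(bot.observe())
E
```

```text
scene (array([0.16401808, 0.69198672, 0.5565993 ]), array([ 0.37069244, -0.78107321, -0.50251467]))
top (array([ 0.34215568, -0.05317611,  0.97674204]), array([ 0.19863545,  0.00347972, -0.98027219]))
{'time': 0.1, 'joint_pos': array([-7.88172522e+01,  7.12964449e+00,  9.46274957e+01, -2.24937913e-04,
        7.83516174e+01, -4.73207950e+00]), 'joint_vel': array([-0.09088205, -0.03306569, -0.26732428,  0.05732691, -0.00665998,
        0.04375658]), 'tau': array([ 8.43175394e-05, -4.24933326e+01, -3.66652966e+01, -2.13312655e-04,
        3.94688934e-03, -1.29304635e-05]), 'ee_pos': array([ 0.17811036, -0.62457624,  0.24916443]), 'ee_rot': array([[ 9.61670191e-01,  2.74208508e-01, -3.71902544e-04],
       [ 2.74208718e-01, -9.61668401e-01,  1.86139175e-03],
       [ 1.52762531e-04, -1.89202388e-03, -9.99998198e-01]]), 'wrist_force': array([ 0.39942849, -0.89992145,  0.72818884]), 'wrist_torque': array([-0.00833869,  0.08951652, -0.00122762]), 'gripper_force': 0.0, 'finger_gap': 0.08543069700687751}
```

View pics/scene0.png

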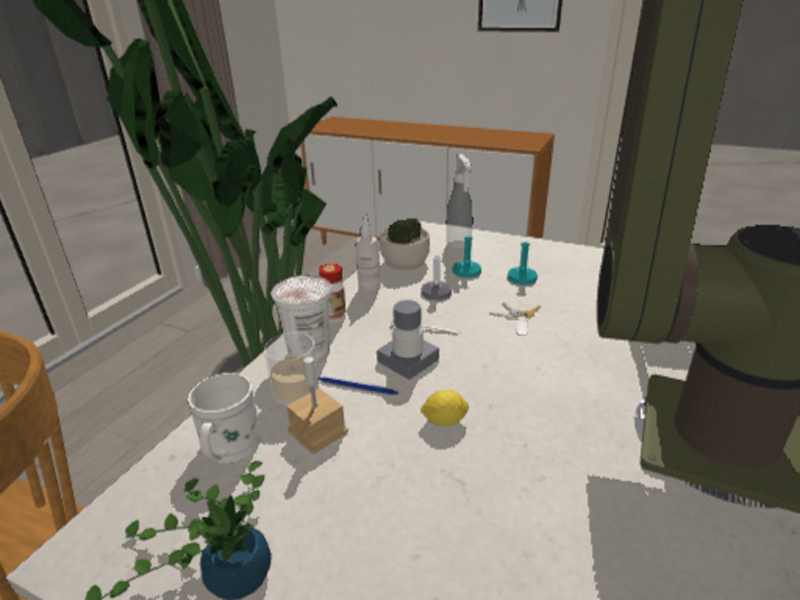

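View pics/top0.png

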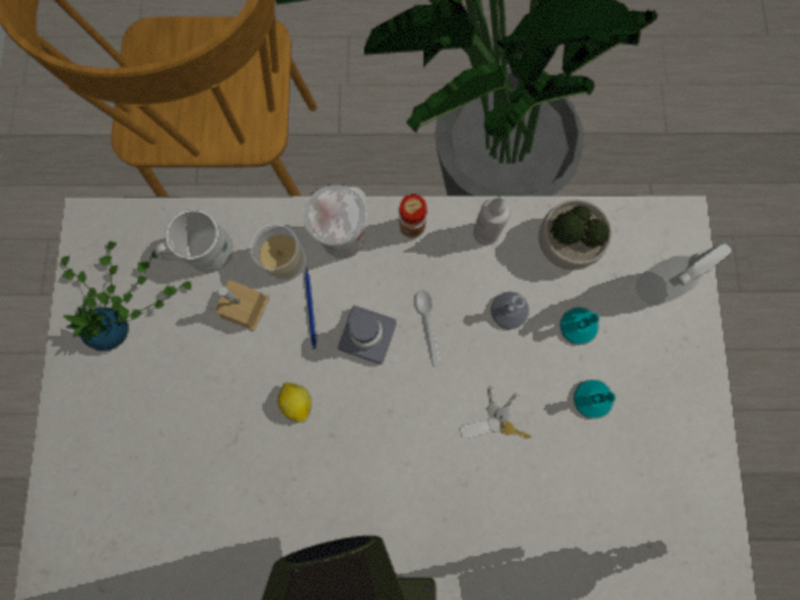

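Scene view (800 px): the rod is at (311,380) in its rest at (316,420), the cap at (407,315), and the grey vial at (436,280). Top view: rod and rest at (235,300), cap at (365,328), vial at (510,308). Next I'll enlarge crops with grids.

Run:
```python
from h import *
a=snap('scene');b=snap('top')
np.savez('s.npz',a=a['img'],b=b['img'])
tiles=[]
for s,cs in((a,[(203,255),(279,177),(261,215)]),(b,[(152,193),(326,198),(234,212)])):
    row=[]
    for u,v in cs:
        c=s['img'][v-32:v+32,u-32:u+32,::-1]
        c=cv2.resize(c,(256,256),interpolation=cv2.INTER_NEAREST)
        for k in range(0,64,8):
            c[:, k*4]=c[:,k*4]//2+60; c[k*4]=c[k*4]//2+60
        cv2.putText(c,f'{u-32},{v-32}',(3,250),0,.5,(0,0,255),1)
        row.append(c)
    tiles.append(np.hstack(row))
cv2.imwrite('pics/m.png',np.vstack(tiles))
def blob(s,m,c,w):
    k=np.zeros_like(m);k[c[1]-w:c[1]+w,c[0]-w:c[0]+w]=1
    m=(m&k).astype(np.uint8);n,l,st,ce=cv2.connectedComponentsWithStats(m);i=1+np.argmax(st[1:,4]);return st[i],ce[i]
for n,s,r,v,c in(('a',a,(203,265),(279,185),(261,215)),('b',b,(155,195),(326,198),(234,212))):
    h=cv2.cvtColor(s['img'],cv2.COLOR_RGB2HSV)
    wood=((h[...,0]>10)&(h[...,0]<28)&(h[...,1]>90)&(h[...,2]>90)).astype(np.uint8)
    dark=((h[...,2]<115)&(h[...,1]<70)).astype(np.uint8)
    print(n,blob(s,wood,r,22),blob(s,dark,v,16),blob(s,dark,c,25))
```

```text
a (array([184, 249,  38,  38, 984], dtype=int32), array([202.13414634, 268.77947154])) (array([270, 181,  19,  12, 168], dtype=int32), array([278.67857143, 186.82142857])) (array([241, 223,  40,  17, 398], dtype=int32), array([260.5       , 231.66080402]))
b (array([138, 180,  34,  31, 551], dtype=int32), array([155.27767695, 195.08529946])) (array([310, 187,  32,  27, 569], dtype=int32), array([325.12302285, 200.31458699])) (array([ 209,  196,   45,   38, 1184], dtype=int32), array([230.32010135, 215.02956081]))
```

View pics/m.png

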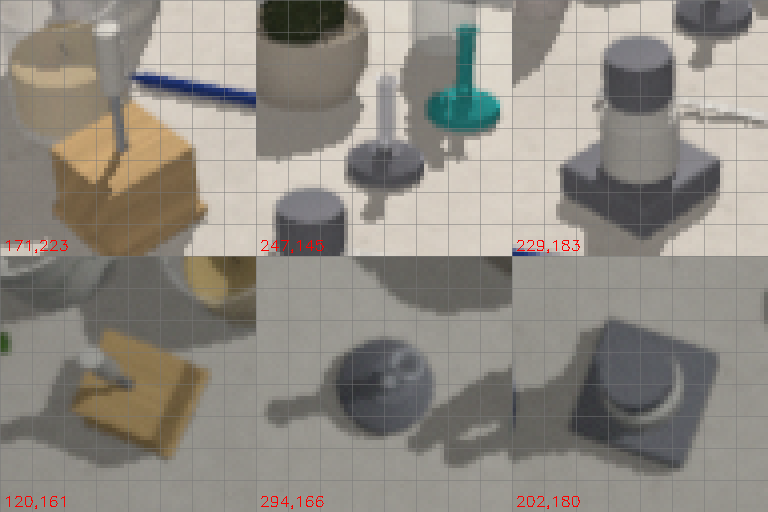

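Run:
```python
from h import *
a=snap('scene');b=snap('top')
O=np.array([-.5,-.5])
for n,s,px,z in [('rod hole',a,(201.7,260.5),.05),('rod hbot',a,(200.2,246.2),.09),('rod top',a,(197.5,229),.13),('rod hole',b,(151.2,193.5),.05),('rod top',b,(142,186),.13),
 ('vial mouth',a,(279.8,164.5),.082),('vial foot',a,(279,184),.022),('vial mouth',b,(332.5,191),.082),('vial foot',b,(326.2,198.5),.02),
 ('cap',a,(260.7,196.2),.109),('cap',b,(232.7,208.5),.109),
 ('lemon',b,(189,257),.03),('glass',b,(178,161),.07),('mug',b,(126,151),.08),('foam',b,(217,139),.12),('jar',b,(264,133),.1),('white bottle',b,(317,132),.15),('turq',b,(377,199),.08),('bowl',b,(370,148),.06),('spoon',b,(271,190),0),('pen',b,(197,173),0),('pen2',b,(201,221),0),('plant',b,(65,210),.06)]:
    print(n,onz(s,np.array(px)+O,z).round(4))
```

```text
rod hole [0.5255 0.2179 0.05  ]
rod hbot [0.5244 0.218  0.09  ]
rod top [0.5294 0.2128 0.13  ]
rod hole [0.5282 0.2164 0.05  ]
rod top [0.53   0.2155 0.13  ]
vial mouth [ 0.5192 -0.2324  0.082 ]
vial foot [ 0.5145 -0.2151  0.022 ]
vial mouth [ 0.5266 -0.2362  0.082 ]
vial foot [ 0.5195 -0.2315  0.02  ]
cap [0.4767 0.0091 0.109 ]
cap [0.4798 0.0059 0.109 ]
lemon [0.3706 0.1187 0.03  ]
glass [0.6076 0.1479 0.07  ]
mug [0.6312 0.2772 0.08  ]
foam [0.648 0.045 0.12 ]
jar [ 0.6705 -0.069   0.1   ]
white bottle [ 0.654  -0.1925  0.15  ]
turq [ 0.5067 -0.3446  0.08  ]
bowl [ 0.644  -0.3427  0.06  ]
spoon [ 0.5468 -0.0885  0.    ]
pen [0.5943 0.1108 0.    ]
pen2 [0.4643 0.0961 0.    ]
plant [0.4853 0.4241 0.06  ]
```

The rod is at about (0.528, 0.2165), the vial at (0.521, -0.233) and the cap at (0.478, 0.0075). I'm setting out for the rod.

drive_tool(
  moves=[0.08,-0.1,0,0,0,0,1,0.16,-0.2,0,0,0,0,1,0.24,-0.3,0,0,0,0,1,0.32,-0.4,0,0,0,0,1,0.4,-0.5,0,0,0,0,1,0.48,-0.6,0,0,0,0,1,0.56,-0.7,0,0,0,0,1,0.64,-0.8,0,0,0,0,1,0.72,-0.9,0,0,0,0,1,0.81,-1,0,0,0,0,1],
)

```text
time: 1.13
ee_pos: [0.2291, -0.5055, 0.2504]
ee_rot: [[0.962, 0.274, 0.0], [0.274, -0.962, -0.0], [-0.0, 0.0, -1.0]]
wrist_force: [0.1, -0.2, -0.8]
finger_gap: 0.0857
gripper_force: 0.0
```

drive_tool(
  moves=[0.08,-0.1,0,0,0,0,1,0.16,-0.2,0,0,0,0,1,0.24,-0.3,0,0,0,0,1,0.32,-0.4,0,0,0,0,1,0.4,-0.5,0,0,0,0,1,0.48,-0.6,0,0,0,0,1,0.56,-0.7,0,0,0,0,1,0.64,-0.8,0,0,0,0,1,0.72,-0.9,0,0,0,0,1,0.81,-1,0,0,0,0,1],
)

```text
time: 1.97
ee_pos: [0.2796, -0.3872, 0.2503]
ee_rot: [[0.962, 0.274, -0.0], [0.274, -0.962, -0.0], [-0.0, 0.0, -1.0]]
wrist_force: [0.7, -0.8, -0.2]
finger_gap: 0.0853
gripper_force: 0.0
```

drive_tool(
  moves=[0.08,-0.1,0,0,0,0,1,0.16,-0.2,0,0,0,0,1,0.24,-0.3,0,0,0,0,1,0.32,-0.4,0,0,0,0,1,0.4,-0.5,0,0,0,0,1,0.48,-0.6,0,0,0,0,1,0.56,-0.7,0,0,0,0,1,0.64,-0.8,0,0,0,0,1,0.72,-0.9,0,0,0,0,1,0.81,-1,0,0,0,0,1],
)

```text
time: 2.8
ee_pos: [0.33, -0.2688, 0.2504]
ee_rot: [[0.962, 0.274, 0.0], [0.274, -0.962, -0.0], [0.0, 0.0, -1.0]]
wrist_force: [-0.4, -0.0, 0.4]
finger_gap: 0.0854
gripper_force: 0.0
```

drive_tool(
  moves=[0.08,-0.1,0,0,0,0,1,0.16,-0.2,0,0,0,0,1,0.24,-0.3,0,0,0,0,1,0.32,-0.4,0,0,0,0,1,0.4,-0.5,0,0,0,0,1,0.48,-0.6,0,0,0,0,1,0.56,-0.7,0,0,0,0,1,0.64,-0.8,0,0,0,0,1,0.72,-0.9,0,0,0,0,1,0.81,-1,0,0,0,0,1],
)

```text
time: 3.63
ee_pos: [0.3802, -0.1503, 0.2503]
ee_rot: [[0.962, 0.274, 0.0], [0.274, -0.962, -0.0], [0.0, 0.0, -1.0]]
wrist_force: [0.5, -0.8, 1.0]
finger_gap: 0.0852
gripper_force: 0.0
```

drive_tool(
  moves=[0.08,-0.1,0,0,0,0,1,0.16,-0.2,0,0,0,0,1,0.24,-0.3,0,0,0,0,1,0.32,-0.4,0,0,0,0,1,0.4,-0.5,0,0,0,0,1,0.48,-0.6,0,0,0,0,1,0.56,-0.7,0,0,0,0,1,0.64,-0.8,0,0,0,0,1,0.72,-0.9,0,0,0,0,1,0.81,-1,0,0,0,0,1],
)

```text
time: 4.47
ee_pos: [0.4305, -0.032, 0.2504]
ee_rot: [[0.962, 0.274, 0.0], [0.274, -0.962, -0.0], [0.0, 0.0, -1.0]]
wrist_force: [0.7, -0.1, -0.7]
finger_gap: 0.0851
gripper_force: 0.0
```

drive_tool(
  moves=[0.08,-0.1,0,0,0,0,1,0.16,-0.2,0,0,0,0,1,0.24,-0.3,0,0,0,0,1,0.32,-0.4,0,0,0,0,1,0.4,-0.5,0,0,0,0,1,0.48,-0.6,0,0,0,0,1,0.56,-0.7,0,0,0,0,1,0.64,-0.8,0,0,0,0,1,0.72,-0.9,0,0,0,0,1,0.81,-1,0,0,0,0,1],
)

```text
time: 5.3
ee_pos: [0.481, 0.0864, 0.2503]
ee_rot: [[0.962, 0.274, -0.0], [0.274, -0.962, -0.0], [-0.0, 0.0, -1.0]]
wrist_force: [-0.6, -0.1, -0.1]
finger_gap: 0.0857
gripper_force: 0.0
```

drive_tool(
  moves=[0.08,-0.1,0,0,0,0.05,1,0.16,-0.2,0,0,0,0.1,1,0.24,-0.3,0,0,0,0.15,1,0.32,-0.4,0,0,0,0.177,1,0.4,-0.5,0,0,0,0.177,1,0.48,-0.65,0,0,0,0.177,1,0.56,-0.8,0,0,0,0.177,1,0.7,-1,0,0,0,0.177,1,0.81,-1,0,0,0,0.177,1,0.81,-1,0,0,0,0.177,1],
)

```text
time: 6.13
ee_pos: [0.5326, 0.2049, 0.2502]
ee_rot: [[1.0, 0.002, 0.0], [0.002, -1.0, -0.0], [0.0, 0.0, -1.0]]
wrist_force: [0.3, -0.7, -0.2]
finger_gap: 0.0856
gripper_force: 0.0
```

drive_tool(
  moves=[-0.046,-0.115,0.1,0,0,0,1,-0.046,-0.115,0.2,0,0,0,1,-0.046,-0.115,0.3,0,0,0,1,-0.046,-0.115,0.4,0,0,0,1,-0.046,-0.115,0.5,0,0,0,1,-0.046,-0.115,0.6,0,0,0,1,-0.046,-0.115,0.7,0,0,0,1,-0.046,-0.115,0.8,0,0,0,1,-0.046,-0.115,0.9,0,0,0,1,-0.046,-0.115,0.9,0,0,0,1],
)

```text
time: 6.97
ee_pos: [0.5255, 0.2146, 0.1573]
ee_rot: [[1.0, -0.0, -0.004], [-0.0, -1.0, -0.001], [-0.004, 0.001, -1.0]]
wrist_force: [0.3, 0.2, -0.6]
finger_gap: 0.0851
gripper_force: 0.0
```

Run:
```python
from h import *
a=snap('scene');b=snap('top')
t=[]
for s,(u,v) in((a,(203,245)),(b,(152,193))):
    c=s['img'][v-45:v+45,u-45:u+45,::-1].copy()
    t.append(cv2.resize(c,(390,390),interpolation=cv2.INTER_NEAREST))
cv2.imwrite('pics/rod1.png',np.hstack(t))
```

```text
(no output)
```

View pics/rod1.png

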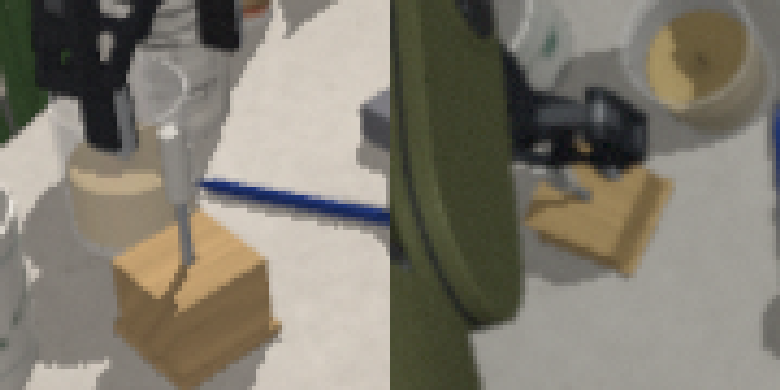

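The rod stands between the open fingers: handle at (172,160) in the left half, fingers at about (115,130) and (220,20). I'll go down and close.

drive_tool(
  moves=[0,0,0.15,0,0,0,1,0,0,0.3,0,0,0,1,0,0,0.45,0,0,0,1,0,0,0.48,0,0,0,1,0,0,0.48,0,0,0,1,0,0,0.48,0,0,0,0.3,0,0,0.48,0,0,0,0,0,0,0.48,0,0,0,0,0,0,0.48,0,0,0,0,0,0,0.48,0,0,0,0],
  newtons=30,
)

```text
time: 7.9
ee_pos: [0.5273, 0.2152, 0.1131]
ee_rot: [[1.0, -0.0, 0.001], [-0.0, -1.0, 0.0], [0.001, -0.0, -1.0]]
wrist_force: [-0.5, -0.6, 0.3]
finger_gap: 0.0257
gripper_force: 0.0
```

drive_tool(
  moves=[0,0,0,0,0,0,0,0,0,0,0,0,0,0,0,0,0,0,0,0,0,0,0,0,0,0,0,0,0,0,0,0,0,0,0,0,0,0,0,0,0,0,0,0,0,0,0,0,0,0,0,0,0,0,0,0,0,0,0,0,0,0,0,0,0,0,0,0,0,0],
)

```text
time: 8.73
ee_pos: [0.5272, 0.215, 0.1127]
ee_rot: [[1.0, -0.0, 0.001], [-0.0, -1.0, -0.0], [0.001, 0.0, -1.0]]
wrist_force: [-1.0, -2.2, 5.6]
finger_gap: 0.0132
gripper_force: 30.7
```

drive_tool(
  moves=[0,0,-0.06,0,0,0,0,0,0,-0.16,0,0,0,0,0,0,-0.26,0,0,0,0,0,0,-0.36,0,0,0,0,0,0,-0.48,0,0,0,0,0,0,-0.6,0,0,0,0,0,0,-0.72,0,0,0,0,0,0,-0.84,0,0,0,0,0,0,-1,0,0,0,0,0,0,-1,0,0,0,0],
)

```text
time: 9.57
ee_pos: [0.5287, 0.2158, 0.2171]
ee_rot: [[1.0, -0.0, 0.007], [-0.0, -1.0, 0.002], [0.007, -0.002, -1.0]]
wrist_force: [0.6, 0.4, 0.4]
finger_gap: 0.0131
gripper_force: 30.1
```

drive_tool(
  moves=[0,0.1,-0.1,0,0,0,0,0,0.2,-0.2,0,0,0,0,0,0.3,-0.3,0,0,0,0,0,0.4,-0.3,0,0,0,0,0,0.5,-0.3,0,0,0,0,0,0.6,-0.3,0,0,0,0,0,0.7,-0.3,0,0,0,0,0,0.8,-0.3,0,0,0,0,0,0.9,-0.3,0,0,0,0,0,1,-0.3,0,0,0,0],
)

```text
time: 10.4
ee_pos: [0.5267, 0.114, 0.2419]
ee_rot: [[1.0, -0.0, -0.001], [-0.0, -1.0, -0.0], [-0.001, 0.0, -1.0]]
wrist_force: [-0.2, -0.6, -0.3]
finger_gap: 0.0131
gripper_force: 30.1
```

drive_tool(
  moves=[0,0.1,0,0,0,0,0,0,0.2,0,0,0,0,0,0,0.3,0,0,0,0,0,0,0.4,0,0,0,0,0,0,0.5,0,0,0,0,0,0,0.6,0,0,0,0,0,0,0.7,0,0,0,0,0,0,0.8,0,0,0,0,0,0,0.9,0,0,0,0,0,0,1,0,0,0,0,0],
)

```text
time: 11.23
ee_pos: [0.5268, 0.0141, 0.2423]
ee_rot: [[1.0, -0.0, -0.0], [-0.0, -1.0, -0.0], [-0.0, 0.0, -1.0]]
wrist_force: [-0.1, 0.4, -0.1]
finger_gap: 0.0134
gripper_force: 30.1
```

drive_tool(
  moves=[0,0.1,0,0,0,0,0,0,0.2,0,0,0,0,0,0,0.3,0,0,0,0,0,0,0.4,0,0,0,0,0,0,0.5,0,0,0,0,0,0,0.6,0,0,0,0,0,0,0.7,0,0,0,0,0,0,0.8,0,0,0,0,0,0,0.9,0,0,0,0,0,0,1,0,0,0,0,0],
)

```text
time: 12.07
ee_pos: [0.5268, -0.0859, 0.2423]
ee_rot: [[1.0, -0.0, -0.0], [-0.0, -1.0, 0.0], [-0.0, -0.0, -1.0]]
wrist_force: [0.3, -1.0, 0.0]
finger_gap: 0.0129
gripper_force: 30.1
```

drive_tool(
  moves=[0,0.1,0,0,0,0,0,0,0.2,0,0,0,0,0,0,0.3,0,0,0,0,0,0,0.4,0,0,0,0,0,0,0.5,0,0,0,0,0,0,0.6,0,0,0,0,0,0,0.7,0,0,0,0,0,0,0.8,0,0,0,0,0,0,0.9,0,0,0,0,0,0,1,0,0,0,0,0],
)

```text
time: 12.9
ee_pos: [0.5268, -0.1859, 0.2423]
ee_rot: [[1.0, -0.0, -0.0], [-0.0, -1.0, 0.0], [-0.0, -0.0, -1.0]]
wrist_force: [0.5, -0.1, -0.6]
finger_gap: 0.0135
gripper_force: 30.1
```

drive_tool(
  moves=[-0.01,0.1,0,0,0,0,0,-0.02,0.2,0,0,0,0,0,-0.03,0.3,0,0,0,0,0,-0.04,0.4,0,0,0,0,0,-0.06,0.48,0,0,0,0,0,-0.06,0.48,0,0,0,0,0,-0.06,0.48,0,0,0,0,0,-0.06,0.48,0,0,0,0,0,-0.06,0.48,0,0,0,0,0,-0.06,0.48,0,0,0,0,0],
)

```text
time: 13.73
ee_pos: [0.5209, -0.2325, 0.2423]
ee_rot: [[1.0, 0.0, 0.0], [0.0, -1.0, 0.0], [0.0, -0.0, -1.0]]
wrist_force: [-0.0, -0.3, -0.7]
finger_gap: 0.0132
gripper_force: 30.1
```

Run:
```python
from h import *
a=snap('scene');b=snap('top')
p=bot.observe()['ee_pos'];print(p)
for s in(a,b): print(proj(s,[p,p-[0,0,.1],[.521,-.233,.082],[.521,-.233,.022]]).round(1))
t=[]
for s,(u,v) in((a,(279,165)),(b,(330,195))):
    c=s['img'][v-40:v+40,u-40:u+40,::-1].copy()
    t.append(cv2.resize(c,(400,400),interpolation=cv2.INTER_NEAREST))
cv2.imwrite('pics/v1.png',np.hstack(t))
```

```text
[ 0.5209028  -0.23253054  0.24237061]
[[279.3 114. ]
 [279.  146. ]
 [278.8 163.8]
 [278.7 180.7]]
[[345.7 177.2]
 [335.6 187.6]
 [330.8 192.7]
 [326.4 197.3]]
```

View pics/v1.png

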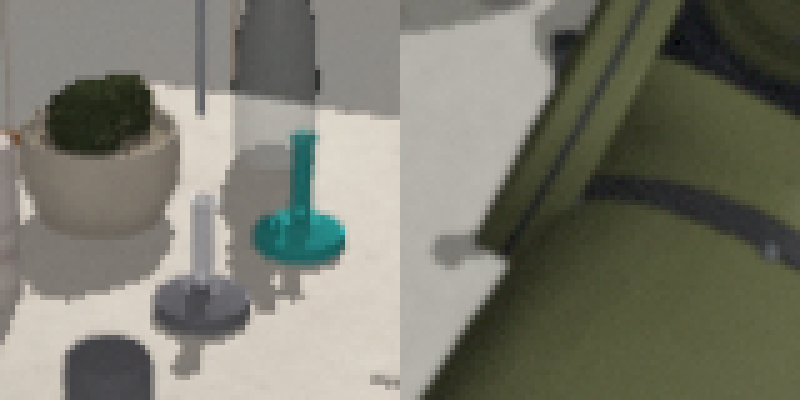

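The tip hangs at (200,113) in the left half, just over the grey vial's tube at (203,195). A subpixel check before I insert it.

Run:
```python
from h import *
a=snap('scene');b=snap('top');Z=np.load('s.npz')
g=lambda i:cv2.cvtColor(i,cv2.COLOR_RGB2GRAY).astype(int)
A=g(a['img'])
for r in (138,142,145,146,147,148,149): print(r,A[r,272:288])
print('tube')
for r in range(161,186,1): print(r,A[r,266:294])
B=g(Z['b'])
print('top foot')
for r in range(182,214): print(r,B[r,308:344])
```

```text
138 [140 139 139 140 139 138 106 103 134 140 139 137 138 121  84  80]
142 [185 179 157 165 166 167 115 101 140 133 138 138 138  71  71  82]
145 [213 213 213 215 214 214 130  99 199 214 214 213 213 191 167 166]
146 [206 213 213 215 213 214 131  99 201 214 213 212 214 192 169 167]
147 [176 201 211 213 213 214 152 118 201 214 214 213 214 190 166 165]
148 [119 161 203 211 214 214 197 176 208 214 215 215 214 192 165 165]
149 [ 94 129 188 211 213 212 213 212 214 216 216 216 215 192 165 165]
tube
161 [119 118 118 117 116 109 107 103 134 195 203 206 207 209 207 205 204 190
 133 121 119 122 121 119 119 121 119 122]
162 [118 117 116 116 112 110 107 111 179 203 207 209 209 207 209 204 202 138
 118 118 121 121 119 119 118 121 120 120]
163 [118 118 116 115 113 110 107 139 199 206 208 214 200 187 196 200 208 141
 120 120 119 120 121 119 122 121 122 120]
164 [118 117 115 114 111 109 111 178 206 210 208 211 165 168 157 176 203 142
 121 120 120 122 121 120 122 122 119 121]
165 [117 117 115 113 109 104 139 200 210 213 213 183 161 168 159 168 194 139
 118 121 120 120 119 120 121 121 119 120]
166 [117 1
[... 6510 characters left out ...]
87  72  67  67  70  72
  75  80  82  91  98 110 127 140 127 101  98 100  98  98 102  98  99 100]
210 [150 151 149 151 152 152 150 149 139 121 117 108 112  98  89  83  76  76
  87 103 109 120 129 142 138 131 106 101 102 100 101  98  98 100 102  99]
211 [150 151 150 150 151 151 152 152 151 147 139 132 139 123 118 117 116 117
 131 143 147 148 149 140 110 102 101  98  99  99  98 101 102  99 101 103]
212 [151 149 152 150 150 152 151 152 152 150 149 149 148 147 147 148 147 149
 150 153 151 151 152 138 105 100  98  97  99  99 107 117 114 102  99 101]
213 [149 151 149 150 149 150 151 151 151 151 149 150 149 149 152 149 148 149
 150 153 152 150 150 140 106  99 101  99 100 108 128 147 137 104  97  95]
```

drive_tool(
  moves=[-0.011,0.005,0.07,0,0,0,0,-0.011,0.005,0.16,0,0,0,0,-0.011,0.005,0.25,0,0,0,0,-0.011,0.005,0.34,0,0,0,0,-0.011,0.005,0.43,0,0,0,0,-0.011,0.005,0.52,0,0,0,0,-0.011,0.005,0.58,0,0,0,0,-0.011,0.005,0.64,0,0,0,0,-0.011,0.005,0.7,0,0,0,0,-0.011,0.005,0.7,0,0,0,0],
)

```text
time: 14.77
ee_pos: [0.5191, -0.2331, 0.1707]
ee_rot: [[1.0, -0.0, -0.002], [-0.0, -1.0, 0.001], [-0.002, -0.001, -1.0]]
wrist_force: [0.2, -0.7, -0.1]
finger_gap: 0.0131
gripper_force: 30.1
```

drive_tool(
  moves=[0,0,0.05,0,0,0,0,0,0,0.1,0,0,0,0,0,0,0.15,0,0,0,0,0,0,0.2,0,0,0,0,0,0,0.25,0,0,0,0,0,0,0.29,0,0,0,0,0,0,0.33,0,0,0,0,0,0,0.37,0,0,0,0,0,0,0.41,0,0,0,0,0,0,0.41,0,0,0,0],
)

```text
time: 15.6
ee_pos: [0.5192, -0.2332, 0.1302]
ee_rot: [[1.0, -0.0, -0.001], [-0.0, -1.0, 0.001], [-0.001, -0.001, -1.0]]
wrist_force: [-0.1, -0.8, -1.0]
finger_gap: 0.0129
gripper_force: 30.1
```

drive_tool(
  moves=[0,0,0.005,0,0,0,0,0,0,0.01,0,0,0,0,0,0,0.015,0,0,0,0,0,0,0.02,0,0,0,0,0,0,0.025,0,0,0,0,0,0,0.025,0,0,0,0,0,0,0.03,0,0,0,0,0,0,0.03,0,0,0,0,0,0,0.03,0,0,0,0,0,0,0.03,0,0,0,0],
)

```text
time: 16.43
ee_pos: [0.5197, -0.2334, 0.1284]
ee_rot: [[1.0, -0.0, 0.0], [-0.0, -1.0, 0.0], [0.0, -0.0, -1.0]]
wrist_force: [0.3, 0.5, -0.2]
finger_gap: 0.013
gripper_force: 30.1
```

drive_tool(
  moves=[0,0,0.005,0,0,0,0,0,0,0.01,0,0,0,0,0,0,0.015,0,0,0,0,0,0,0.02,0,0,0,0,0,0,0.02,0,0,0,0,0,0,0.02,0,0,0,0,0,0,0.02,0,0,0,0,0,0,0.02,0,0,0,0,0,0,0.02,0,0,0,0,0,0,0.02,0,0,0,0],
)

```text
time: 17.27
ee_pos: [0.5202, -0.2337, 0.1276]
ee_rot: [[1.0, -0.0, 0.001], [-0.0, -1.0, -0.001], [0.001, 0.001, -1.0]]
wrist_force: [-0.3, 0.3, 4.8]
finger_gap: 0.0132
gripper_force: 30.8
```

Upward force of 4.8 N at the expected height: the tip is on the bottom. Now I open and back off upward.

drive_tool(
  moves=[0,0,0,0,0,0,0.3,0,0,0,0,0,0,0.6,0,0,0,0,0,0,1,0,0,0,0,0,0,1,0,0,0,0,0,0,1,0,0,0,0,0,0,1,0,0,0,0,0,0,1,0,0,0,0,0,0,1,0,0,0,0,0,0,1,0,0,0,0,0,0,1],
)

```text
time: 18.1
ee_pos: [0.5197, -0.2334, 0.1263]
ee_rot: [[1.0, -0.0, -0.0], [-0.0, -1.0, -0.0], [-0.0, 0.0, -1.0]]
wrist_force: [0.9, 0.1, 0.1]
finger_gap: 0.0853
gripper_force: 0.0
```

drive_tool(
  moves=[0,0,-0.1,0,0,0,1,0,0,-0.2,0,0,0,1,0,0,-0.3,0,0,0,1,0,0,-0.4,0,0,0,1,0,0,-0.5,0,0,0,1,0,0,-0.6,0,0,0,1,0,0,-0.7,0,0,0,1,0,0,-0.8,0,0,0,1,0,0,-0.9,0,0,0,1,0,0,-1,0,0,0,1],
)

```text
time: 18.93
ee_pos: [0.5197, -0.2334, 0.2274]
ee_rot: [[1.0, -0.0, 0.0], [-0.0, -1.0, -0.0], [0.0, 0.0, -1.0]]
wrist_force: [-0.1, -0.1, -0.3]
finger_gap: 0.0856
gripper_force: 0.0
```

Run:
```python
from h import *
a=snap('scene')
print(proj(a,[[.5197,-.233,.145],[.5197,-.233,.105],[.5197,-.233,.082]]).round(1))
u,v=279,165;c=a['img'][v-40:v+40,u-40:u+40,::-1]
cv2.imwrite('pics/v2.png',cv2.resize(c,(400,400),interpolation=cv2.INTER_NEAREST))
```

```text
[[279.4 145.2]
 [279.3 157.2]
 [279.2 163.9]]
```

View pics/v2.png

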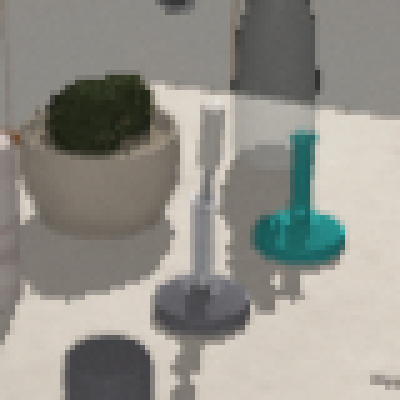

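The handle top is at (211,107), which is row 146 against 145.2 predicted, so the rod is fully home. On to the cap.

drive_tool(
  moves=[-0.02,-0.1,0,0,0,0,1,-0.04,-0.2,0,0,0,0,1,-0.06,-0.3,0,0,0,0,1,-0.08,-0.4,0,0,0,0,1,-0.1,-0.5,0,0,0,0,1,-0.12,-0.6,0,0,0,0,1,-0.14,-0.7,0,0,0,0,1,-0.16,-0.8,0,0,0,0,1,-0.18,-0.9,0,0,0,0,1,-0.2,-1,0,0,0,0,1],
)

```text
time: 19.82
ee_pos: [0.4995, -0.1324, 0.2263]
ee_rot: [[1.0, -0.0, 0.0], [-0.0, -1.0, -0.0], [0.0, 0.0, -1.0]]
wrist_force: [0.8, -0.3, -0.2]
finger_gap: 0.0851
gripper_force: 0.0
```

drive_tool(
  moves=[-0.02,-0.1,0,0,0,0,1,-0.04,-0.2,0,0,0,0,1,-0.06,-0.3,0,0,0,0,1,-0.08,-0.4,0,0,0,0,1,-0.1,-0.5,0,0,0,0,1,-0.12,-0.6,0,0,0,0,1,-0.14,-0.7,0,0,0,0,1,-0.16,-0.8,0,0,0,0,1,-0.18,-0.9,0,0,0,0,1,-0.2,-1,0,0,0,0,1],
)

```text
time: 20.65
ee_pos: [0.4795, -0.0324, 0.2263]
ee_rot: [[1.0, -0.0, 0.0], [-0.0, -1.0, 0.0], [0.0, -0.0, -1.0]]
wrist_force: [-0.7, 0.5, 0.4]
finger_gap: 0.0852
gripper_force: 0.0
```

drive_tool(
  moves=[-0.017,-0.1,0,0,0,-0.07,1,-0.017,-0.2,0,0,0,-0.14,1,-0.017,-0.3,0,0,0,-0.21,1,-0.017,-0.4,0,0,0,-0.28,1,-0.017,-0.41,0,0,0,-0.35,1,-0.017,-0.41,0,0,0,-0.42,1,-0.017,-0.41,0,0,0,-0.5,1,-0.017,-0.41,0,0,0,-0.5,1,-0.017,-0.41,0,0,0,-0.5,1,-0.017,-0.41,0,0,0,-0.5,1],
)

```text
time: 21.48
ee_pos: [0.478, 0.0078, 0.2263]
ee_rot: [[0.709, 0.705, -0.0], [0.705, -0.709, 0.0], [0.0, -0.0, -1.0]]
wrist_force: [-0.7, -0.3, 0.5]
finger_gap: 0.0854
gripper_force: 0.0
```

Run:
```python
from h import *
a=snap('scene');b=snap('top')
o=bot.observe();print(o['ee_pos'],o['joint_pos'].round(1),o['ee_rot'].round(3))
# cap edges in the scene view: column extents at several rows
A=cv2.cvtColor(a['img'],cv2.COLOR_RGB2GRAY).astype(int)
for r in(190,192,196,200,204): print(r,A[r,248:274])
print(A[186:216,260])
Z=np.load('s.npz')['b'];B=cv2.cvtColor(Z,cv2.COLOR_RGB2GRAY).astype(int)
for r in range(196,224,2): print(r,B[r,216:252])
for s in(a,b):
    print(proj(s,[[.478,.0075,z] for z in(.109,.076)]).round(1), proj(s,[.478-.022*.43*0,.0075,.109]).round(1))
```

```text
[0.47803915 0.00765058 0.2263154 ] [ -5.5 -14.5 117.4  -0.   77.1  39.6] [[ 0.708  0.706 -0.   ]
 [ 0.706 -0.708 -0.   ]
 [-0.    -0.    -1.   ]]
190 [201 203 204 203 203 202 202 202 202 201 201 201 202 203 203 202 204 204
 205 206 206 166 128 107  87  75]
192 [202 204 203 202 202 201 193 187 166 152 149 139 136 135 137 147 163 181
 192 202 203 205 203 203 163 150]
196 [198 201 200 177 133 122 119 121 120 121 122 122 122 125 124 124 123 125
 125 125 123 180 200 203 201 201]
200 [195 197 198 149  85  64  68  73  76  96  99 109 112 106 102  95  89  75
  72  64  65 123 187 198 200 199]
204 [198 197 196 163  93  68  68  67  71  70  70  72  74  74  73  72  71  69
  70  69  66 124 188 197 196 135]
[205 205 204 203 202 186 136 121 122 124 122 125 122 126 112  73  75  73
  74  74  75  72  74  73  74  97 134 134 135 138]
196 [147 149 149 148 149 149 148 147 137 111  90  94  97 109 126 137 141 144
 149 149 151 149 148 148 150 152 152 151 151 150 150 148 150 150 150 150]
198 [147 146 143 136 133 129 108 101  87  80  88  91  89  89  90  88  89  94
  97 108 123 135 139 143 146 150 150 151 150 149
[... 1231 characters left out ...]
0]
216 [ 99  87  66  56  58  56  55  59  66  82  75  69  76  84  87  87  91  89
  85  87  82  71  69  85 119 139 141 121 104  95  93  93  92  94 114 144]
218 [ 92  73  58  59  58  58  56  58  57  68  82  86  80  73  59  55  51  57
  59  66  76 102 126 142 142 127 106 101  91  92  91  95  93 106 134 148]
220 [ 85  60  56  59  57  57  59  57  59  60  61  69  79  88  87  95  96 108
 126 129 130 127 117 105 101  98  94  93  92  93  92  92  97 121 146 150]
222 [ 71  56  56  58  55  54  58  55  61  61  58  59  60  65  71  73  78  80
  80  81  84  85  86  89  86  91  93  92  92  92  92  94 113 143 146 146]
[[260.  195.3]
 [260.2 206.4]] [[260.  195.3]]
[[231.5 208.8]
 [232.4 210.9]] [[231.5 208.8]]
```

drive_tool(
  moves=[0,0,0.1,0,0,0,1,0,0,0.2,0,0,0,1,0,0,0.3,0,0,0,1,0,0,0.4,0,0,0,1,0,0,0.5,0,0,0,1,0,0,0.6,0,0,0,1,0,0,0.7,0,0,0,1,0,0,0.8,0,0,0,1,0,0,0.9,0,0,0,1,0,0,1,0,0,0,1],
)

```text
time: 22.42
ee_pos: [0.4781, 0.0076, 0.1254]
ee_rot: [[0.707, 0.707, 0.0], [0.707, -0.707, 0.0], [0.0, 0.0, -1.0]]
wrist_force: [-0.5, 0.6, -0.2]
finger_gap: 0.0857
gripper_force: 0.0
```

drive_tool(
  moves=[0,0,0.08,0,0,0,1,0,0,0.16,0,0,0,1,0,0,0.24,0,0,0,1,0,0,0.32,0,0,0,1,0,0,0.32,0,0,0,0.7,0,0,0.32,0,0,0,0.4,0,0,0.32,0,0,0,0.2,0,0,0.32,0,0,0,0.2,0,0,0.32,0,0,0,0.2,0,0,0.32,0,0,0,0.2],
  newtons=40,
)

```text
time: 23.25
ee_pos: [0.479, 0.0075, 0.0953]
ee_rot: [[0.707, 0.707, 0.002], [0.707, -0.707, -0.0], [0.001, 0.002, -1.0]]
wrist_force: [1.1, -0.8, 1.7]
finger_gap: 0.0431
gripper_force: 40.9
```

drive_tool(
  moves=[0,0,0,0,0,0,0.2,0,0,0,0,0,0,0.2,0,0,0,0,0,0,0.2,0,0,0,0,0,-0.04,0.2,0,0,0,0,0,-0.08,0.2,0,0,0,0,0,-0.12,0.2,0,0,0,0,0,-0.16,0.2,0,0,0,0,0,-0.2,0.2,0,0,0,0,0,-0.24,0.2,0,0,0,0,0,-0.24,0.2],
)

```text
time: 24.08
ee_pos: [0.4789, 0.008, 0.095]
ee_rot: [[0.399, 0.917, 0.002], [0.917, -0.399, 0.001], [0.002, 0.001, -1.0]]
wrist_force: [2.3, 2.2, 4.0]
finger_gap: 0.0433
gripper_force: 40.8
```

Run:
```python
from h import *
o=bot.observe()
for k in('ee_pos','wrist_force','wrist_torque','joint_pos','tau','finger_gap','gripper_force'): print(k,np.round(o[k],3))
```

```text
ee_pos [0.479 0.008 0.095]
wrist_force [2.266 2.177 4.043]
wrist_torque [ 0.28  -0.438 -0.598]
joint_pos [-5.5220e+00 -6.1360e+00  1.2372e+02  1.0900e-01  6.2303e+01  1.7916e+01]
tau [ -0.188 -25.285 -29.007  -0.823   0.65   -1.1  ]
finger_gap 0.043
gripper_force 40.755
```

A torque of -0.6 Nm opposed that turn, so it looks like the stop (slip). I'll turn the other way.

drive_tool(
  moves=[0,0,0,0,0,0.05,0.2,0,0,0,0,0,0.1,0.2,0,0,0,0,0,0.15,0.2,0,0,0,0,0,0.2,0.2,0,0,0,0,0,0.25,0.2,0,0,0,0,0,0.3,0.2,0,0,0,0,0,0.35,0.2,0,0,0,0,0,0.4,0.2,0,0,0,0,0,0.45,0.2,0,0,0,0,0,0.5,0.2],
)

```text
time: 24.92
ee_pos: [0.4802, 0.0072, 0.0951]
ee_rot: [[0.932, 0.364, 0.006], [0.364, -0.932, -0.001], [0.005, 0.003, -1.0]]
wrist_force: [9.0, -1.0, -0.8]
finger_gap: 0.0431
gripper_force: 41.5
```

Run:
```python
from h import *
o=bot.observe()
for k in('ee_pos','wrist_force','wrist_torque','joint_pos','finger_gap','gripper_force'): print(k,np.round(o[k],3))
```

```text
ee_pos [0.48  0.007 0.095]
wrist_force [ 8.991 -0.961 -0.818]
wrist_torque [-0.28  -1.372  0.115]
joint_pos [-5.52800e+00 -6.10900e+00  1.23683e+02 -4.00000e-02  6.20740e+01
  6.31660e+01]
finger_gap 0.043
gripper_force 41.458
```

Clockwise is free (0.1 Nm), so I'll turn another 38 degrees that way.

drive_tool(
  moves=[0.007,0.003,0,0,0,0.05,0.2,0.014,0.005,0,0,0,0.1,0.2,0.014,0.005,0,0,0,0.15,0.2,0.014,0.005,0,0,0,0.2,0.2,0.014,0.005,0,0,0,0.25,0.2,0.014,0.005,0,0,0,0.3,0.2,0.014,0.005,0,0,0,0.35,0.2,0.014,0.005,0,0,0,0.4,0.2,0.014,0.005,0,0,0,0.42,0.2,0.014,0.005,0,0,0,0.42,0.2],
)

```text
time: 25.75
ee_pos: [0.4807, 0.0063, 0.0951]
ee_rot: [[0.96, -0.281, 0.003], [-0.281, -0.96, -0.003], [0.004, 0.002, -1.0]]
wrist_force: [4.1, -6.4, 1.5]
finger_gap: 0.0437
gripper_force: 41.7
```

Run:
```python
from h import *
o=bot.observe()
for k in('ee_pos','wrist_force','wrist_torque','joint_pos','finger_gap','gripper_force'): print(k,np.round(o[k],3))
```

```text
ee_pos [0.481 0.006 0.095]
wrist_force [ 4.086 -6.422  1.541]
wrist_torque [-0.906 -0.56  -0.015]
joint_pos [ -5.554  -5.925 123.522  -0.203  62.208 100.836]
finger_gap 0.044
gripper_force 41.671
```

Next, a slow lift of 20 mm while watching the force.

drive_tool(
  moves=[0,0,-0.01,0,0,0,0.2,0,0,-0.03,0,0,0,0.2,0,0,-0.05,0,0,0,0.2,0,0,-0.07,0,0,0,0.2,0,0,-0.09,0,0,0,0.2,0,0,-0.11,0,0,0,0.2,0,0,-0.14,0,0,0,0.2,0,0,-0.17,0,0,0,0.2,0,0,-0.2,0,0,0,0.2,0,0,-0.2,0,0,0,0.2],
)

```text
time: 26.58
ee_pos: [0.4807, 0.0065, 0.1147]
ee_rot: [[0.96, -0.28, 0.003], [-0.28, -0.96, -0.003], [0.004, 0.002, -1.0]]
wrist_force: [4.5, -3.3, -0.2]
finger_gap: 0.0431
gripper_force: 41.7
```

Run:
```python
from h import *
a=snap('scene')
print(proj(a,[[.479,.006,z] for z in(.109,.129)]).round(1))
u,v=260,205;c=a['img'][v-40:v+40,u-40:u+40,::-1]
cv2.imwrite('pics/c1.png',cv2.resize(c,(400,400),interpolation=cv2.INTER_NEAREST))
```

```text
[[259.9 194.9]
 [259.7 188. ]]
```

View pics/c1.png

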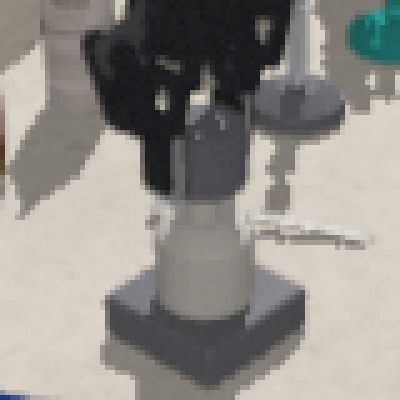

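The cap (215,155) has come up with the gripper and the neck shows beneath it. I'll lift the rest of the way.

drive_tool(
  moves=[0,0,-0.05,0,0,0,0.2,0,0,-0.1,0,0,0,0.2,0,0,-0.2,0,0,0,0.2,0,0,-0.3,0,0,0,0.2,0,0,-0.4,0,0,0,0.2,0,0,-0.5,0,0,0,0.2,0,0,-0.6,0,0,0,0.2,0,0,-0.7,0,0,0,0.2,0,0,-0.77,0,0,0,0.2,0,0,-0.8,0,0,0,0.2],
)

```text
time: 27.47
ee_pos: [0.4803, 0.0076, 0.1962]
ee_rot: [[0.96, -0.279, 0.003], [-0.279, -0.96, -0.0], [0.002, -0.001, -1.0]]
wrist_force: [0.2, -0.4, -1.5]
finger_gap: 0.0429
gripper_force: 41.7
```

drive_tool(
  moves=[0,0,0,0,0,0,0.2,0,0,0,0,0,0,0.2,0,0,0,0,0,0,0.2,0,0,0,0,0,0,0.2,0,0,0,0,0,0,0.2,0,0,0,0,0,0,0.2,0,0,0,0,0,0,0.2,0,0,0,0,0,0,0.2,0,0,0,0,0,0,0.2,0,0,0,0,0,0,0.2],
)

```text
time: 28.3
ee_pos: [0.4796, 0.0076, 0.1943]
ee_rot: [[0.96, -0.279, -0.0], [-0.279, -0.96, 0.0], [-0.0, -0.0, -1.0]]
wrist_force: [0.6, -0.3, -1.5]
finger_gap: 0.0431
gripper_force: 41.7
```

Run:
```python
from h import *
a=snap('scene')
u,v=270,180;c=a['img'][v-60:v+60,u-60:u+60,::-1]
cv2.imwrite('pics/c2.png',cv2.resize(c,(480,480),interpolation=cv2.INTER_NEAREST))
```

```text
(no output)
```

View pics/c2.png

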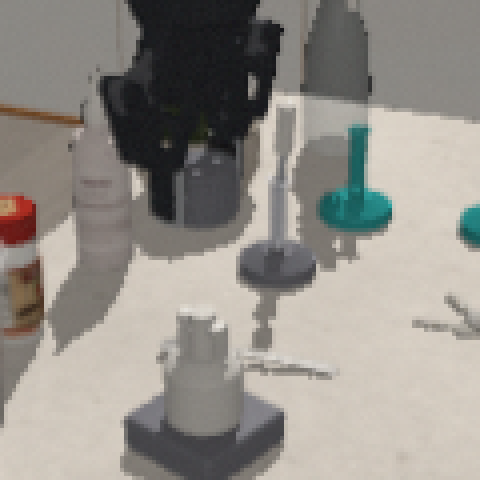

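The cap (195,190) is held upright and well clear of the bare neck (200,320), and the rod is still in the vial (283,140). I'm handing in.

```bash
python3 -c "
from bench import bot
print(bot.close_job())"
```

```text
the job is handed in; nothing more can be done
None
```

The job is handed in, though it returned no verdict: the rod is on the vial floor and released, the cap opened clockwise, and the gripper holds it upright about 9 cm above the neck.

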